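# Load a tube under a sprung hold-down arm with the help of a chock

## Robot

A 7-joint arm with a two-finger parallel gripper is mounted at the origin on a cart in front of the work surface, level with it; the furniture and walls round the work are solid. World frame = base frame: x ahead of the robot, y to its left, z up, the work surface at z = 0. Lengths are in m, angles in rad, forces in N, time in s.
With the tool pointing down it reaches from about 0.425 to 0.8 m from the base axis. Payload 8.3 kg.
Tool frame: the origin (TCP) lies at the very end of the fingers, on their centre line; the grasp point (between the pads) lies 19 mm behind it; z points along the fingers, x is the direction in which the jaws open and shut, and the axes are right-handed (so a half turn about z gives the same grasp; the last joint's range is limited). The gripper opens to 85 mm and grips with 20 to 120 N. Pads are 22 mm wide; open, the fingers measure 114 mm over their backs; the gripper's body (76 mm by 85 mm) begins 54 mm behind the grasp point. The pads swing forward as they close: fully open they stand 13 mm farther back than shut.
Start: joints at [1.209, 0.383, 0.016, 1.37, -0.006, 1.388, -0.046], TCP at [0.184, -0.597, 0.231] pointing down, gripper open.
Joint ranges: [-2.95, 2.95], [-0.25, 2.06], [-1.52, 1.56], [0.18, 2.33], [-1.44, 4.58], [0.02, 2.06], [-3.01, 3.01]. Speed limits (rad/s): [2.39, 2.39, 3.01, 3.01, 3.14, 3.14, 3.14].

## Interface

Orientations are given as a rotation vector (axis times angle).
In Python, from plant import robot gives the robot as it stands.
- The arm moves only by the tool jog_arm, never from a script. Its argument "deltas" is a list of rows, each a list of 4 numbers: the shift along the tool's x, y, z in m, then the turn about the tool's z in rad. In form: [[dx, dy, dz, turn], ...]. A call has 1 to 8 rows; each row shifts and turns the commanded pose from where the row before left it, along the tool's axes as they then stand; what a row does not reach is not made up. A row lasts 1/10 s, in which the tool goes at most 50 mm and 8.59 degrees, less where a joint would pass 70% of its speed; a pose out of reach is approached as far as the arm can. A call is refused whole if a number of a shift passes 0.05 or a number of a turn 0.15, either way. A call with a gripper value outside its range is refused whole. "hand" is the opening, from 0 (shut) to 1 (fully open), set as the call begins (left out, the last holds). The fingers move at their own pace and stop on an object; "squeeze" is the grip in N (left out, the last holds). Time passes only in rows, so rows that do not move let the fingers close. It gives the time, the measured TCP pose, the force and the opening at its end, in the units of the state.
- robot.observe(): the state, without advancing time (a new reading comes with each control period).
- robot.capture(name): name is "scene" or "side" or "wrist"; returns (picture, depth): 420x560x3 uint8, blue, green, red; 420x560 float32, m along the optical axis (not along the pixel's ray), 0 where there is no reading.
- robot.get_calibration(name): a dict with "intrinsics" (3x3 intrinsics, pixels), "R" (3x3) and "t" (3): a world point X has camera coordinates R X + t; the wrist camera has in their place "mount" (4x4, takes a point from camera to tool coordinates, whose origin is the TCP and whose axes are the tool frame's). Camera axes: x right, y down, z forward; pixel columns grow to the right and rows downward; lengths in m; the calibration is good to about 2 mm. A picture is of the moment at which its call begins: read the wrist's pose just before it. get_calibration takes no time and is no camera call.
- robot.hand_in(): hands the job in, once; it reports no verdict.
The state is a dict: "time": time; "joints": joint angles; "joint_vel": joint speeds; "effort": joint torques, N m; "position": TCP position; "eef_rot": TCP orientation; "contact_force": force on the tool from outside, world axes, zero at the start; "wrist_torque": the same for the moment, N m; "gripper_width": finger opening in m.
Only numpy, scipy, OpenCV 4.12 (cv2) and the standard library are available. Lean on these libraries where they do the work, as an engineer would, in place of code of your own. Each camera call takes 0.05 s, during which the arm holds its last target. There are 200 camera calls.

## Task

Load the longer, thinner square tube into the spring hold-down jig for marking out. First use the shorter, thicker square tube as a chock: push it lengthwise under the arm's upturned tongue so that it stays there by itself and holds the sprung arm open; then slide the long tube lengthwise under the arm's foot, between the two guide strips, until it is felt to press against the end stop, gently. Then draw the chock out again and lay it on the bench clear of the jig, so that the arm alone clamps the long tube, square and still home against the stop; leave the tools lying around alone.

Things in the scene. Friction and masses are not known exactly. Their poses are not given: they have to be found in the camera images.
- jig: Spring hold-down jig, fixed: dark steel bed plate 240 (x) x 150 (y) x 12 mm with a wide hinged grey arm over it. Origin on the bench: the bed runs from x = -135 (open front edge, nearest the robot) to +105 mm (hinge end), y = -75 to +75; bed top at z = 12 mm. x points from front edge to hinge, y left, z up. Hinge pin along y at x = 85, z = 57 mm, between cheeks at y = +-66 mm.
- work_lane (a point): Middle of the work lane on the bed top, at jig x = -35, y = +35, z = 12 mm (under the front of the arm's foot). The lane runs along jig x. Two guide strips, 10 mm high and 33 mm apart inside, border it from jig x = -15 to +55 mm, with flared ends from x = -26 mm.
- chock_lane (a point): Middle of the chock lane on the bed top, at jig x = -35, y = -35, z = 12 mm (under the front edge of the arm's flat runner). The lane runs along jig x and has no guides. A chock whose front end is 10 to 40 mm past this point lies under the flat runner and stays there by itself.
- foot_underside (a point): Middle of the underside of the arm's foot: a blunt steel block 30 mm wide, 14 mm long (jig x = -35 to -21) over the work lane. At rest it is 18 mm above the bed, so the 25 mm tube meets its upright front and cannot be wedged under; with the chock in it is about 29 mm above the bed.
- tongue_tip (a point): Front end of the arm's upturned tongue, 24 mm wide, over the chock lane. The tongue is a ramp (25 to 30 degrees) that rises forward from the flat runner (jig x = -35 to -3, 19 mm above the bed at rest) to its tip at jig x = -75, underside 37 mm above the bed at rest; its top stays below 62 mm above the bed with the chock in.
- clamp_arm (a joint): Hinge of the sprung arm, rad: 0 = at rest (down), grows as the nose is lifted; about 0.09 with the 30 mm chock under the runner, 0.06 with the foot on the 25 mm tube. Spring and weight press the nose down with about 4 to 5 N. Pushing the chock in along x takes 5 to 12 N until its front end is past the chock_lane point if it is carried 2 to 5 mm clear of the bed; pressed on the bed, it jams.
- end_stop: End stop: small fixed steel angle on the bed at the end of the work lane, between the guide strips, 28 mm wide, 22 mm high; set anew along the lane each time (origin at jig x = +25 to +43, y = +35 mm). Origin at the centre of the upright's underside, on the bed; axes as the jig's; the face that the tube meets is at its x = -6 mm. Drag of the tube on the bed is 1 to 5 N; the press on the stop must be felt over that.
- short_tube: The chock: the shorter, thicker square steel tube offcut, dull brown-grey, 30 x 30 mm, 90 mm long along its y axis, about 0.2 kg; solid to the touch. Origin at the centre of its underside, z up. Lies on the bench to the left or right of the jig.
- long_tube: The work: the longer, thinner square steel tube offcut, dull brown-grey, 25 x 25 mm, 130 mm long along its y axis, about 0.22 kg; solid to the touch. Origin at the centre of its underside, z up. Lies on the bench on the other side of the jig. Either end may go first.
- tape_measure: Bystander: grey tape measure, 35 x 80 x 64 mm, upright on the bench. Leave alone.
- centre_punch: Bystander: slim steel centre punch, 124 mm long, lying on the bench. Leave alone.
- steel_strip: Bystander: dark flat bar, 18 x 115 x 5 mm, lying on the bench. Leave alone.
- big_bolt: Bystander: hexagon bolt, 57 mm long, lying on the bench. Leave alone.

How it is judged:
By the outcome, as a careful person would: the job done as asked, in the order asked, and still so for the second after the job is handed in, with the robot touching nothing.
It also fails if it takes over 72 s, if anything falls off the work surface, if the arm or the gripper's body presses on something with over 40 N, if the wrist force passes 120 N, or if a joint passes its speed limit or range.

## Working session

There is one attempt and no reset: what is moved stays moved. The work goes in short steps, Python scripts to look and compute and a tool call to move; the robot and the scene stay as the last step left them, time stands still between calls to the robot, and variables do not carry over. Pictures are saved under pics/ and viewed, on a budget of 10 in all, crops included, one or two more only if the job needs it, and the job is handed in when it is done.

Besides the shell and the picture viewer there is one more tool, called after "Request:" as name(argument=value, ...) on one line, values as JSON. jog_arm: Moves the arm, as the interface text tells. Its arguments: {"type":"object","properties":{"deltas":{"type":"array"},"hand":{"type":"number"},"squeeze":{"type":"number"}},"required":["deltas"]}

```bash
ls; mkdir -p pics; cat > h.py <<'E'
import numpy as np,cv2
from scipy.spatial.transform import Rotation as Ro
from plant import robot
def cam(name):
    s=robot.observe(); c=robot.get_calibration(name); im,d=robot.capture(name)
    K=np.array(c["intrinsics"])
    if name=="wrist":
        T=np.eye(4);T[:3,:3]=Ro.from_rotvec(s["eef_rot"]).as_matrix();T[:3,3]=s["position"]
        T=T@np.array(c["mount"]); R=T[:3,:3];o=T[:3,3]
    else:
        R=np.array(c["R"]).T;o=-R@np.array(c["t"])
    return im,d,K,R,o
def ray(u,v,K,R,o,z):
    r=R@np.linalg.inv(K)@np.array([u,v,1.]); return o+r*(z-o[2])/r[2]
def cloud(d,K,R,o):
    v,u=np.mgrid[:d.shape[0],:d.shape[1]]
    p=np.stack([(u-K[0,2])/K[0,0]*d,(v-K[1,2])/K[1,1]*d,d],-1)
    P=p@R.T+o; P[d==0]=np.nan; return P
def proj(X,K,R,o):
    q=K@(R.T@(np.array(X)-o)); return q[:2]/q[2]
E
python3 - <<'E'
from h import *
s=robot.observe(); print({k:np.round(v,3) for k,v in s.items()})
for n in("scene","side","wrist"):
    im,d,K,R,o=cam(n); cv2.imwrite(f"pics/{n}0.png",im); np.savez(f"{n}0.npz",im=im,d=d,K=K,R=R,o=o)
    print(n,np.round(o,3),np.round(R[:,2],2),(d>0).mean())
a=[cv2.imread(f"pics/{n}0.png") for n in("scene","side")]
E
```

```text
pics
{'time': np.float64(0.0), 'joints': array([ 1.209,  0.384,  0.016,  1.371, -0.006,  1.388, -0.047]), 'joint_vel': array([ 0.001, -0.   ,  0.001, -0.   ,  0.001, -0.   , -0.   ]), 'effort': array([ 0.0000e+00, -6.2760e+01,  8.4500e-01, -3.7182e+01,  1.6000e-02,
        1.4000e-02, -0.0000e+00]), 'position': array([ 0.184, -0.597,  0.23 ]), 'eef_rot': array([-2.526e+00,  1.865e+00,  2.000e-03]), 'contact_force': array([ 0.101,  0.145, -0.243]), 'wrist_torque': array([ 0.024,  0.028, -0.022]), 'gripper_width': np.float64(0.085)}
scene [0.276 0.51  0.841] [ 0.32 -0.57 -0.76] 0.9958163265306123
side [0.584 0.995 0.572] [-0.02 -0.9  -0.44] 0.9371853741496599
wrist [ 0.254 -0.575  0.374] [-0.28 -0.08 -0.96] 0.9958078231292516
```

View pics/scene0.png

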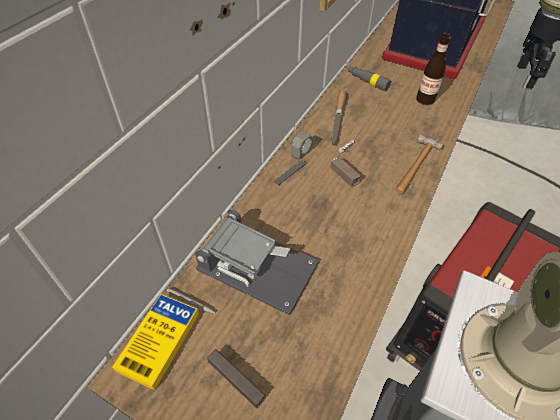

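```bash
python3 - <<'E'
from h import *
# top-down height and colour map from scene+side clouds, 1.5 mm cells
x0,x1,y0,y1,c=.3,.95,-.45,.45,.0015
H=np.zeros((int((x1-x0)/c),int((y1-y0)/c)));C=np.zeros(H.shape+(3,),np.uint8)
for n in("scene","side"):
    f=np.load(n+"0.npz");P=cloud(f["d"],f["K"],f["R"],f["o"]).reshape(-1,3);I=f["im"].reshape(-1,3)
    ok=np.isfinite(P[:,0])&(P[:,2]>-.01)&(P[:,2]<.12)&(P[:,0]>x0)&(P[:,0]<x1)&(P[:,1]>y0)&(P[:,1]<y1)
    P=P[ok];I=I[ok]
    i=((P[:,0]-x0)/c).astype(int);j=((P[:,1]-y0)/c).astype(int)
    np.maximum.at(H,(i,j),P[:,2])
np.save("H.npy",H)
m=cv2.applyColorMap(np.clip(H/.1*255,0,255).astype(np.uint8),cv2.COLORMAP_JET)[::-1,::-1]
cv2.imwrite("pics/top0.png",m); print(m.shape)
mm=cv2.morphologyEx((H>.012).astype(np.uint8),cv2.MORPH_CLOSE,np.ones((5,5)))
for k in cv2.findContours(mm,0,2)[0]:
    if cv2.contourArea(k)>80:
        r=cv2.minAreaRect(k); q=np.zeros_like(mm);cv2.drawContours(q,[k],-1,1,-1)
        print("x %.3f y %.3f"%(x0+r[0][1]*c,y0+r[0][0]*c),"size",np.round(np.array(r[1])*c,3),"ang",r[2],"h",np.percentile(H[(q>0)&(H>0)],[50,95]).round(3))
E
```

```text
(433, 600, 3)
x 0.721 y -0.001 size [0.899 0.009] ang 0.11505161225795746 h [0.107 0.119]
x 0.650 y -0.329 size [0.072 0.039] ang 13.495734214782715 h [0.053 0.065]
x 0.650 y 0.315 size [0.093 0.173] ang 84.17366027832031 h [0.027 0.029]
x 0.590 y -0.422 size [0.018 0.064] ang 71.56505584716797 h [0.017 0.02 ]
x 0.506 y -0.303 size [0.036 0.094] ang 24.77513885498047 h [0.029 0.033]
x 0.566 y 0.065 size [0.242 0.152] ang 88.5797348022461 h [0.02  0.067]
x 0.472 y 0.304 size [0.028 0.13 ] ang 12.011479377746582 h [0.026 0.028]
x 0.350 y -0.377 size [0.147 0.024] ang 4.085616588592529 h [0.02  0.024]
```

The scene image shows the jig at about (260,265) px. The long tube is at the lower left (237,375) on the +y side, and the chock is at (346,171) on the -y side. The tape, strip, bolt and punch lie around them. I'll move over the chock now.

Request:
jog_arm(deltas=[[-0.026,-0.046,0,0],[-0.026,-0.046,0,0],[-0.026,-0.046,0,0],[-0.026,-0.046,0,0],[-0.026,-0.046,0,0],[-0.026,-0.046,0,0],[-0.026,-0.046,0,0],[-0.026,-0.046,0,0]], hand=1)

```text
time: 0.95
position: [0.4598, -0.305, 0.2313]
eef_rot: [2.527, -1.866, -0.0]
contact_force: [0.7, -0.2, -0.0]
gripper_width: 0.0853
```

Request:
jog_arm(deltas=[[0,0,0,0.147],[0,0,0,0.147],[0,0,0,0.147],[0,0,0,0.147],[0,0,0,0.147],[0,0,0,0],[0,0,0,0]])

```text
time: 1.65
position: [0.4588, -0.3065, 0.2311]
eef_rot: [1.694, -2.645, -0.001]
contact_force: [0.2, 0.7, 0.3]
gripper_width: 0.0856
```

```bash
cat >> h.py <<'E'
def st():
    s=robot.observe();M=Ro.from_rotvec(s["eef_rot"]).as_matrix()
    print("t %.2f"%s["time"],"pos",np.round(s["position"],4),"azx %.2f"%np.degrees(np.arctan2(M[1,0],M[0,0])),"tilt",np.round(M[:,2],3),"w %.4f"%s["gripper_width"],"F",np.round(s["contact_force"],2),"T",np.round(s["wrist_torque"],2),"q7 %.2f"%s["joints"][6]); return s,M
def togo(X,az):
    "tool-frame shift (before turn) and turn to reach world X with tool x at azimuth az (deg)"
    s,M=st(); a=np.degrees(np.arctan2(M[1,0],M[0,0]))
    t=-np.radians((az-a+180)%360-180); print("shift",np.round(M.T@(np.array(X)-s["position"]),4),"turn %.4f"%t)
def topface(P,lo,hi,box,c=.001):
    "min-area rectangle of cloud points in a height band within an x,y box"
    Q=P.reshape(-1,3);x0,x1,y0,y1=box
    Q=Q[(Q[:,2]>lo)&(Q[:,2]<hi)&(Q[:,0]>x0)&(Q[:,0]<x1)&(Q[:,1]>y0)&(Q[:,1]<y1)]
    m=np.zeros((int((x1-x0)/c),int((y1-y0)/c)),np.uint8)
    m[((Q[:,0]-x0)/c).astype(int),((Q[:,1]-y0)/c).astype(int)]=1
    m=cv2.morphologyEx(m,cv2.MORPH_CLOSE,np.ones((7,7)));m=cv2.morphologyEx(m,cv2.MORPH_OPEN,np.ones((5,5)))
    k=max(cv2.findContours(m,0,2)[0],key=cv2.contourArea)
    b=cv2.boxPoints(cv2.minAreaRect(k)); b=np.stack([x0+(b[:,1]+.5)*c,y0+(b[:,0]+.5)*c],1)
    e=[b[1]-b[0],b[2]-b[1]]; e.sort(key=np.linalg.norm); L=e[1]*np.sign(e[1][0])
    print("ctr",b.mean(0).round(4),"size",[np.linalg.norm(v).round(4) for v in e],"long axis az %.2f"%np.degrees(np.arctan2(L[1],L[0])),"medz %.4f"%np.median(Q[:,2]))
    return b.mean(0),L
E
python3 - <<'E'
from h import *
st(); im,d,K,R,o=cam("wrist"); cv2.imwrite("pics/w1.png",im); P=cloud(d,K,R,o)
topface(P,.022,.04,(.42,.60,-.39,-.21))
for n in("scene","side"):
    f=np.load(n+"0.npz");Q=cloud(f["d"],f["K"],f["R"],f["o"]);print(n)
    topface(Q,.022,.04,(.42,.60,-.39,-.21)); topface(Q,.018,.035,(.36,.58,.23,.38)); topface(Q,.007,.09,(.40,.72,-.06,.19))
E
```

```text
t 1.65 pos [ 0.4588 -0.3065  0.2311] azx -114.73 tilt [-0.  0. -1.] w 0.0856 F [0.22 0.74 0.33] T [ 0.03  0.04 -0.03] q7 -1.50
ctr [ 0.5062 -0.3061] size [np.float32(0.0309), np.float32(0.0903)] long axis az -26.57 medz 0.0309
scene
ctr [ 0.5053 -0.3039] size [np.float32(0.0322), np.float32(0.0885)] long axis az -26.57 medz 0.0296
ctr [0.4728 0.3049] size [np.float32(0.026), np.float32(0.1299)] long axis az -12.34 medz 0.0251Traceback (most recent call last):
  File "<stdin>", line 6, in <module>
  File "h.py", line 33, in topface
    m[((Q[:,0]-x0)/c).astype(int),((Q[:,1]-y0)/c).astype(int)]=1
    ~^^^^^^^^^^^^^^^^^^^^^^^^^^^^^^^^^^^^^^^^^^^^^^^^^^^^^^^^^
IndexError: index 319 is out of bounds for axis 0 with size 319
```

```bash
sed -i 's/c=.001):/c=.001):\n    box=np.array(box)/; s/np.zeros((int((x1-x0)\/c),int((y1-y0)\/c)),np.uint8)/np.zeros((int((x1-x0)\/c)+2,int((y1-y0)\/c)+2),np.uint8)/' h.py
python3 - <<'E'
from h import *
togo([.4775,-.291,.055],-116.4)
for n in("scene","side"):
    f=np.load(n+"0.npz");Q=cloud(f["d"],f["K"],f["R"],f["o"]);print(n)
    topface(Q,.018,.035,(.36,.58,.23,.38)); topface(Q,.007,.09,(.40,.70,-.06,.17))
    q=Q.reshape(-1,3); q=q[(q[:,2]>.008)&(q[:,2]<.016)&(q[:,0]>.42)&(q[:,0]<.55)&(q[:,1]>-.06)&(q[:,1]<.17)]
    # straight bed edges: front edge (x min per y column), sides
    for y in(.02,.065,.11):
        w=q[abs(q[:,1]-y)<.003]; print("front at y",y,np.percentile(w[:,0],[0.5,2]).round(4))
    for x in(.46,.48,.50):
        w=q[abs(q[:,0]-x)<.003]; print("sides at x",x,np.percentile(w[:,1],[.5,99.5]).round(4))
E
```

```text
t 1.70 pos [ 0.4588 -0.3066  0.2312] azx -114.74 tilt [-0.  0. -1.] w 0.0856 F [-0.32 -0.34 -0.49] T [ 0.02  0.04 -0.05] q7 -1.50
shift [-0.0219 -0.0105  0.1762] turn 0.0289
scene
ctr [0.4728 0.3049] size [np.float64(0.026), np.float64(0.1299)] long axis az -12.34 medz 0.0251
ctr [0.5659 0.0642] size [np.float64(0.1513), np.float64(0.2397)] long axis az 0.96 medz 0.0148
front at y 0.02 [0.4477 0.4485]
front at y 0.065 [0.4471 0.4488]
front at y 0.11 [0.4474 0.4486]
sides at x 0.46 [-0.0124  0.1374]
sides at x 0.48 [-0.0126  0.1368]
sides at x 0.5 [-0.0112  0.1377]
side
ctr [0.4729 0.3065] size [np.float64(0.0262), np.float64(0.1251)] long axis az -12.22 medz 0.0256
ctr [0.5841 0.0647] size [np.float64(0.1511), np.float64(0.2052)] long axis az 1.65 medz 0.0446
front at y 0.02 [0.4925 0.4935]
front at y 0.065 [0.4495 0.45  ]
front at y 0.11 [0.448  0.4488]
sides at x 0.46 [0.0567 0.1368]
sides at x 0.48 [-0.0098  0.1385]
sides at x 0.5 [-0.0098  0.1385]
```

View pics/w1.png

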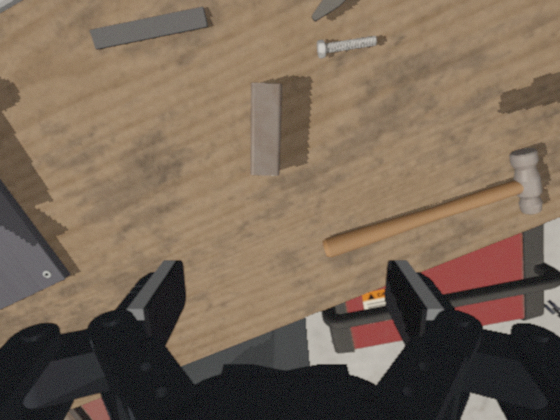

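The wrist view shows the chock at (265,130) px with nothing near it. I'll go down and grasp its near end.

Request:
jog_arm(deltas=[[-0.022,-0.0105,0.04,0.02],[0,0,0.05,0],[0,0,0.05,0],[0,0,0.04,0],[0,0,0.03,0],[0,0,0.0165,0],[0,0,0,0],[0,0,0,0]])

```text
time: 2.5
position: [0.4779, -0.2913, 0.0052]
eef_rot: [-1.664, 2.665, 0.0]
contact_force: [0.0, -0.5, 0.0]
gripper_width: 0.0854
```

Request:
jog_arm(deltas=[[0,0,0,0],[0,0,0,0],[0,0,0,0],[0,0,0,0],[0,0,0,0],[0,0,0,0]], hand=0, squeeze=90)

```text
time: 3.1
position: [0.4783, -0.2916, 0.0059]
eef_rot: [-1.661, 2.666, -0.003]
contact_force: [-0.7, -0.0, 5.7]
gripper_width: 0.0285
```

```bash
python3 -c "
from h import *
st()"
```

```text
t 3.10 pos [ 0.4783 -0.2916  0.0059] azx -116.14 tilt [ 0.001 -0.001 -1.   ] w 0.0285 F [-0.66 -0.05  5.74] T [0.08 0.3  0.01] q7 -1.60
```

Request:
jog_arm(deltas=[[0,0,-0.03,0],[0,0,-0.05,0],[0,0,-0.05,0],[-0.0378,0.0261,0,0],[-0.0378,0.0261,0,0],[-0.0378,0.0261,0,0],[-0.0378,0.0261,0,0],[-0.0378,0.0261,0,0]])

```text
time: 3.9
position: [0.4429, -0.0622, 0.1348]
eef_rot: [1.662, -2.666, 0.0]
contact_force: [1.9, 1.0, -2.1]
gripper_width: 0.0285
```

Request:
jog_arm(deltas=[[-0.0378,0.0261,0,0],[-0.0378,0.0261,0,0],[0,0,0,-0.118],[0,0,0,-0.118],[0,0,0,-0.118],[0,0,0,-0.118],[0,0,0,0],[0,0,0,0]])

```text
time: 4.7
position: [0.43, 0.0268, 0.1347]
eef_rot: [2.235, -2.208, -0.0]
contact_force: [0.1, -0.0, -1.6]
gripper_width: 0.0286
```

```bash
python3 - <<'E'
from h import *
st(); im,d,K,R,o=cam("wrist"); cv2.imwrite("pics/w2.png",im); np.savez("w2.npz",im=im,d=d,K=K,R=R,o=o)
P=cloud(d,K,R,o); q=P.reshape(-1,3)
b=q[(q[:,2]>.007)&(q[:,2]<.018)]
for y in(-.03+.05,.04,.065,.09,.12):
    w=b[(abs(b[:,1]-y)<.003)&(b[:,0]>.43)&(b[:,0]<.56)]; print("front y",y,len(w),np.percentile(w[:,0],[.5,2]).round(4) if len(w)else"")
for x in(.47,.49,.51,.53):
    w=b[(abs(b[:,0]-x)<.003)&(b[:,1]>-.06)&(b[:,1]<.17)]; print("sides x",x,len(w),np.percentile(w[:,1],[.5,99.5]).round(4) if len(w)else"")
# tongue: points 0.045..0.075
t=q[(q[:,2]>.045)&(q[:,2]<.08)&(q[:,0]>.49)&(q[:,0]<.535)&(q[:,1]>-.02)&(q[:,1]<.08)]
for x in np.arange(.495,.535,.005):
    w=t[abs(t[:,0]-x)<.0015]; 
    if len(w)>5: print("tongue x %.3f"%x,"y",np.percentile(w[:,1],[1,99]).round(4),"z %.4f"%np.median(w[:,2]))
E
```

```text
t 4.70 pos [0.43   0.0268 0.1347] azx -89.29 tilt [-0. -0. -1.] w 0.0286 F [ 0.12 -0.01 -1.58] T [ 0.01  0.04 -0.01] q7 -1.72
front y 0.020000000000000004 0 
front y 0.04 128 [0.5123 0.513 ]
front y 0.065 1191 [0.4483 0.4507]
front y 0.09 1197 [0.4471 0.4494]
front y 0.12 1200 [0.4467 0.4486]
sides x 0.47 844 [-0.0127  0.1357]
sides x 0.49 911 [-0.0123  0.1362]
sides x 0.51 1080 [-0.012   0.1365]
sides x 0.53 1508 [-0.0114  0.1368]
tongue x 0.510 y [0.0156 0.0393] z 0.0547
tongue x 0.515 y [0.0162 0.0394] z 0.0526
tongue x 0.520 y [0.0163 0.0395] z 0.0502
tongue x 0.525 y [0.0163 0.0396] z 0.0480
tongue x 0.530 y [0.0164 0.0391] z 0.0459
```

View pics/w2.png

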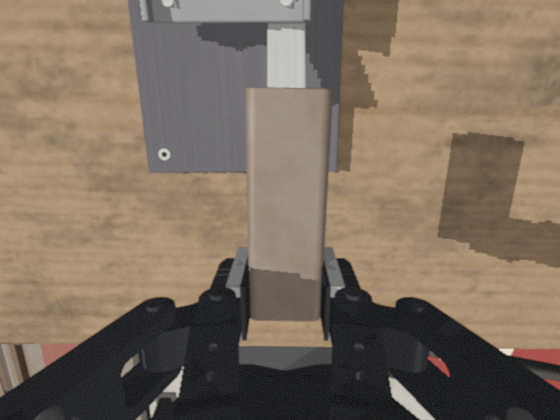

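```bash
python3 - <<'E'
from h import *
f=np.load("w2.npz");P=cloud(f["d"],f["K"],f["R"],f["o"])
topface(P,.14,.175,(.41,.55,-.01,.07))
q=P.reshape(-1,3);q=q[(q[:,2]>.14)&(q[:,2]<.175)&(abs(q[:,1]-.027)<.008)]
for x in(.43,.45,.47,.49,.50):print(x,np.median(q[abs(q[:,0]-x)<.004][:,2]).round(4))
print(np.percentile(q[:,0],[1,99]).round(4))
togo([.425,.0262,.0215],-88.9)
E
```

```text
ctr [0.462 0.026] size [np.float64(0.045), np.float64(0.091)] long axis az 0.00 medz 0.1597
0.43 0.1598
0.45 0.1598
0.47 0.1597
0.49 0.1597
0.5 0.1596
[0.4187 0.5065]
t 4.75 pos [0.43   0.0268 0.1348] azx -89.28 tilt [-0. -0. -1.] w 0.0284 F [-0.34  0.38 -2.25] T [0.05 0.05 0.01] q7 -1.72
shift [0.0005 0.005  0.1133] turn -0.0066
```

Request:
jog_arm(deltas=[[0.0005,0.005,0,-0.0066],[0,0,0.04,0],[0,0,0.04,0],[0,0,0.02,0],[0,0,0.0142,0],[0,0,0,0],[0,0,0,0]])

```text
time: 5.45
position: [0.4251, 0.0263, 0.0208]
eef_rot: [2.246, -2.197, -0.001]
contact_force: [0.6, 1.3, -1.7]
gripper_width: 0.0285
```

```bash
python3 -c "
from h import *
st()"
```

```text
t 5.45 pos [0.4251 0.0263 0.0208] azx -88.75 tilt [-0.  0. -1.] w 0.0285 F [ 0.58  1.28 -1.75] T [ 0.04  0.04 -0.03] q7 -1.80
```

Request:
jog_arm(deltas=[[0,-0.004,0,0],[0,-0.004,0,0],[0,-0.004,0,0],[0,-0.004,0,0],[0,-0.004,0,0],[0,-0.004,0,0],[0,-0.004,0,0],[0,-0.004,0,0]])

```text
time: 6.25
position: [0.4544, 0.0267, 0.019]
eef_rot: [2.243, -2.193, -0.007]
contact_force: [-7.3, 0.0, -7.6]
gripper_width: 0.0285
```

```bash
python3 -c "
from h import *
st()"
```

```text
t 6.25 pos [0.4544 0.0267 0.019 ] azx -88.72 tilt [-0.006 -0.001 -1.   ] w 0.0285 F [-7.33  0.04 -7.55] T [-0.06  1.85 -0.03] q7 -1.81
```

Request:
jog_arm(deltas=[[0,-0.004,-0.0015,0],[0,-0.004,-0.0005,0],[0,-0.004,0,0],[0,-0.004,0,0],[0,-0.004,0,0]])

```text
time: 6.75
position: [0.4715, 0.0269, 0.0196]
eef_rot: [2.24, -2.19, -0.012]
contact_force: [1.6, 0.6, -11.5]
gripper_width: 0.0281
```

```bash
python3 -c "
from h import *
st()"
```

```text
t 6.75 pos [0.4715 0.0269 0.0196] azx -88.71 tilt [-0.012 -0.001 -1.   ] w 0.0281 F [  1.64   0.56 -11.54] T [-0.05 -0.19 -0.06] q7 -1.81
```

Request:
jog_arm(deltas=[[0,-0.004,0,0],[0,-0.004,0,0],[0,-0.004,0,0],[0,-0.004,0,0],[0,0,0,0],[0,0,0,0]])

```text
time: 7.35
position: [0.4934, 0.0278, 0.0226]
eef_rot: [-2.246, 2.196, -0.0]
contact_force: [-2.1, -0.1, -8.6]
gripper_width: 0.0283
```

```bash
python3 - <<'E'
from h import *
st()
im,d,K,R,o=cam("side"); u,v=proj([.53,.06,.04],K,R,o); print(u,v)
x,y=int(u),int(v); c=im[max(0,y-75):y+75,max(0,x-100):x+100]; cv2.imwrite("pics/s3.png",cv2.resize(c,None,fx=4,fy=4,interpolation=2))
E
```

```text
t 7.35 pos [0.4934 0.0278 0.0226] azx -88.72 tilt [ 0.  0. -1.] w 0.0283 F [-2.06 -0.11 -8.62] T [-0.18  1.15 -0.06] q7 -1.81
293.47631222803506 235.66487630185046
```

View pics/s3.png

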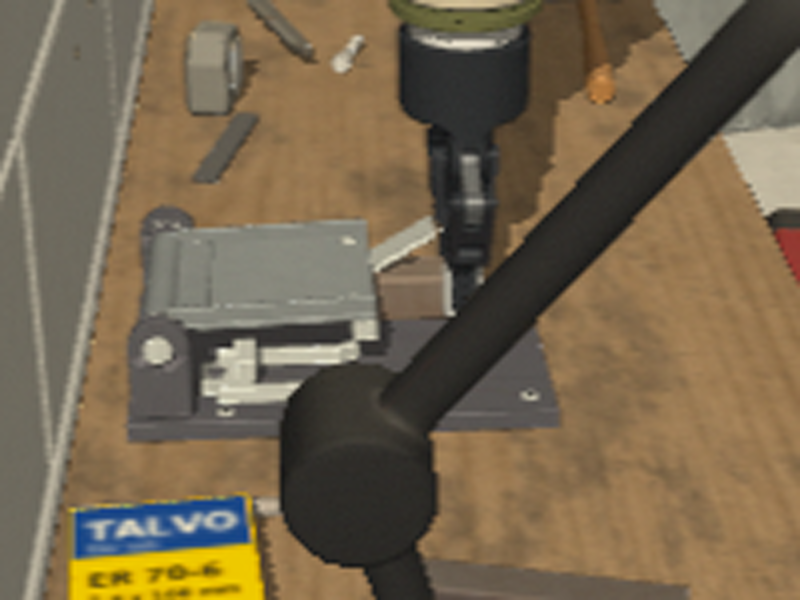

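The side view shows the chock under the runner with the arm raised, and the fingers just in front of the tongue tip, around (450,240) px. I'll back off 3 mm, set the chock down and release it.

Request:
jog_arm(deltas=[[0,0.003,0,0],[0,0,0.002,0],[0,0,0.0015,0],[0,0,0.001,0],[0,0,0,0],[0,0,0,0]])

```text
time: 8.0
position: [0.4907, 0.0279, 0.0184]
eef_rot: [-2.246, 2.196, -0.001]
contact_force: [3.0, 0.6, -6.8]
gripper_width: 0.0281
```

```bash
python3 -c "
from h import *
st()"
```

```text
t 8.00 pos [0.4907 0.0279 0.0184] azx -88.70 tilt [ 0.001  0.    -1.   ] w 0.0281 F [ 3.04  0.64 -6.79] T [ 0.04 -0.4  -0.01] q7 -1.82
```

Request:
jog_arm(deltas=[[0,0,0.001,0],[0,0,0.0005,0],[0,0,0,0],[0,0,0,0]])

```text
time: 8.4
position: [0.4906, 0.0279, 0.0179]
eef_rot: [-2.246, 2.196, -0.001]
contact_force: [-3.2, 0.2, 9.4]
gripper_width: 0.0283
```

Request:
jog_arm(deltas=[[0,0,0,0],[0,0,0,0],[0,0,0,0],[0,0,0,0]], hand=0.65)

```text
time: 8.8
position: [0.4902, 0.0277, 0.0166]
eef_rot: [-2.246, 2.196, 0.0]
contact_force: [-0.4, -0.2, 0.4]
gripper_width: 0.0558
```

```bash
python3 -c "
from h import *
st()"
```

```text
t 8.80 pos [0.4902 0.0277 0.0166] azx -88.72 tilt [ 0.  0. -1.] w 0.0558 F [-0.39 -0.17  0.42] T [0.02 0.03 0.  ] q7 -1.82
```

Request:
jog_arm(deltas=[[0,0.015,0,0],[0,0.015,-0.005,0],[0,0,-0.04,0],[0,0,-0.05,0],[0,0,-0.05,0]], hand=0.65)

```text
time: 9.3
position: [0.4594, 0.0272, 0.163]
eef_rot: [2.246, -2.195, -0.002]
contact_force: [0.9, -0.5, 0.3]
gripper_width: 0.0557
```

Request:
jog_arm(deltas=[[-0.0485,0.0054,0,0],[-0.0485,0.0054,0,0],[-0.0485,0.0054,0,0],[-0.0485,0.0054,0,0],[-0.0485,0.0054,0,0],[-0.0485,0.0054,0,0],[0,0,0,0.12],[0,0,0,0.118]], hand=1)

```text
time: 10.1
position: [0.4201, 0.3194, 0.1613]
eef_rot: [1.969, -2.448, -0.002]
contact_force: [0.1, -1.1, 0.3]
gripper_width: 0.0857
```

Request:
jog_arm(deltas=[[0,0,0,0],[0,0,0,0]])

```text
time: 10.3
position: [0.4213, 0.3171, 0.1616]
eef_rot: [1.973, -2.444, 0.0]
contact_force: [-0.7, -0.2, 0.2]
gripper_width: 0.0851
```

```bash
python3 - <<'E'
from h import *
im,d,K,R,o=cam("wrist"); cv2.imwrite("pics/w4.png",im); P=cloud(d,K,R,o)
c,L=topface(P,.018,.032,(.38,.58,.22,.40)); L=L/np.linalg.norm(L)
g=c-.052*L; a=np.degrees(np.arctan2(L[1],L[0]))-90; print(g,a); togo([g[0],g[1],.005],a)
n="scene";im,d,K,R,o=cam(n);Q=cloud(d,K,R,o); np.savez("scene4.npz",im=im,d=d,K=K,R=R,o=o)
u,v=proj([.55,.06,.04],K,R,o);x,y=int(u),int(v);print(x,y)
A=cv2.resize(im[y-65:y+65,x-90:x+90],(540,390),interpolation=2)
cv2.imwrite("pics/c4.png",A)
q=Q.reshape(-1,3);q=q[(abs(q[:,1]-.027)<.008)&(q[:,0]>.44)&(q[:,0]<.56)]
for x in np.arange(.45,.56,.01):
    w=q[abs(q[:,0]-x)<.003]; print("%.2f"%x,np.median(w[:,2]).round(4) if len(w) else "-",end="; ")
E
```

```text
ctr [0.4742 0.3043] size [np.float64(0.0258), np.float64(0.1304)] long axis az -12.36 medz 0.0258
[0.4233865 0.3154582] -102.35536063396088
t 10.35 pos [0.4214 0.3169 0.1616] azx -102.20 tilt [ 0. -0. -1.] w 0.0851 F [-0.34  0.49  0.02] T [-0.01  0.05 -0.02] q7 -2.63
shift [ 0.001  -0.0022  0.1566] turn 0.0028
264 258
0.45 0.011; 0.46 -; 0.47 -; 0.48 -; 0.49 -; 0.50 -; 0.51 -; 0.52 -; 0.53 -; 0.54 -; 0.55 -; 0.56 -;
```

View pics/c4.png

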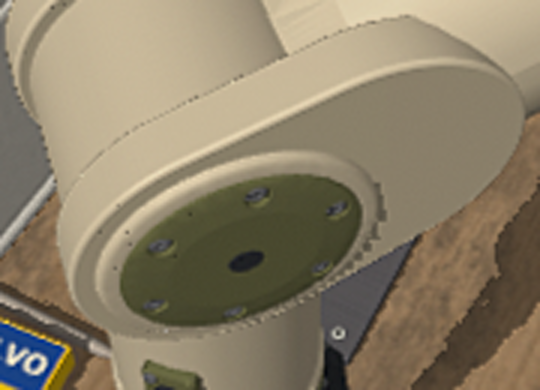

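The arm blocks the scene view of the jig, so I'll check the chock from the wrist camera later. The tube measurement agrees with the first one, so I'll grasp the long tube.

Request:
jog_arm(deltas=[[0.001,-0.002,0.04,0],[0,0,0.05,0],[0,0,0.04,0],[0,0,0.0262,0],[0,0,0,0],[0,0,0,0]])

```text
time: 11.0
position: [0.4232, 0.316, 0.006]
eef_rot: [1.97, -2.447, -0.001]
contact_force: [1.1, 0.7, 1.3]
gripper_width: 0.085
```

Request:
jog_arm(deltas=[[0,0,0,0],[0,0,0,0],[0,0,0,0],[0,0,0,0],[0,0,0,0],[0,0,0,0]], hand=0, squeeze=70)

```text
time: 11.6
position: [0.4236, 0.3162, 0.0065]
eef_rot: [-1.969, 2.446, -0.001]
contact_force: [-1.2, -0.9, 7.2]
gripper_width: 0.0236
```

```bash
python3 -c "
from h import *
st()"
```

```text
t 11.60 pos [0.4236 0.3162 0.0065] azx -102.36 tilt [ 0.001  0.001 -1.   ] w 0.0236 F [-1.15 -0.92  7.17] T [-0.31  0.24 -0.02] q7 -2.74
```

Request:
jog_arm(deltas=[[0,0,-0.03,0],[0,0,-0.05,0],[0,0,-0.05,0],[0.0433,-0.0087,0,0],[0.0433,-0.0087,0,0],[0.0433,-0.0087,0,0],[0.0433,-0.0087,0,0],[0.0433,-0.0087,0,0]])

```text
time: 12.4
position: [0.4186, 0.0933, 0.1355]
eef_rot: [-1.97, 2.447, -0.0]
contact_force: [1.3, -0.5, -2.0]
gripper_width: 0.0234
```

Request:
jog_arm(deltas=[[0,0,0,-0.118],[0,0,0,-0.117],[0,0,0,0],[0,0,0,0]])

```text
time: 12.8
position: [0.419, 0.0952, 0.1354]
eef_rot: [2.24, -2.203, -0.0]
contact_force: [0.0, -0.2, -1.8]
gripper_width: 0.0233
```

```bash
python3 - <<'E'
from h import *
st(); im,d,K,R,o=cam("wrist"); cv2.imwrite("pics/w5.png",im); np.savez("w5.npz",im=im,d=d,K=K,R=R,o=o)
P=cloud(d,K,R,o);q=P.reshape(-1,3)
h=q[(q[:,2]>.14)&(q[:,2]<.17)&(q[:,0]>.44)]
for x in(.45,.47,.49,.51,.53):
    w=h[abs(h[:,0]-x)<.003]; print(x,np.percentile(w[:,1],[2,50,98]).round(4),np.median(w[:,2]).round(4))
print("front",np.percentile(h[:,0],[99,99.8]).round(4))
b=q[(q[:,2]>.007)&(q[:,2]<.018)]
for x in(.47,.49,.51,.53):
    w=b[(abs(b[:,0]-x)<.003)&(b[:,1]>-.06)&(b[:,1]<.17)]; print("sides x",x,np.percentile(w[:,1],[.5,99.5]).round(4))
c=q[(q[:,2]>.036)&(q[:,2]<.05)&(q[:,0]<.505)&(q[:,0]>.44)&(q[:,1]<.06)]
print("chock",len(c),np.percentile(c[:,0],[1,99]).round(4),np.percentile(c[:,1],[1,99]).round(4),np.median(c[:,2]).round(4))
E
```

```text
t 12.80 pos [0.419  0.0952 0.1354] azx -89.06 tilt [-0. -0. -1.] w 0.0233 F [ 0.05 -0.21 -1.81] T [0.02 0.03 0.04] q7 -1.88
0.45 [0.0843 0.096  0.1076] 0.1546
0.47 [0.0844 0.096  0.1079] 0.1546
0.49 [0.0845 0.0963 0.1081] 0.1545
0.51 [0.0848 0.0964 0.1082] 0.1544Traceback (most recent call last):
  File "<stdin>", line 6, in <module>
    return _quantile_unchecked(
        a, q, axis, out, overwrite_input, method, keepdims, weights)
    return _ureduce(a,
                    func=_quantile_ureduce_func,
    ...<5 lines>...
                    overwrite_input=overwrite_input,
                    method=method)
    r = func(a, **kwargs)
    result = _quantile(arr,
                       quantiles=q,
    ...<2 lines>...
                       out=out,
                       weights=wgt)
    slices_having_nans = np.isnan(arr[-1, ...])
                                  ~~~^^^^^^^^^
IndexError: index -1 is out of bounds for axis 0 with size 0
```

View pics/w5.png

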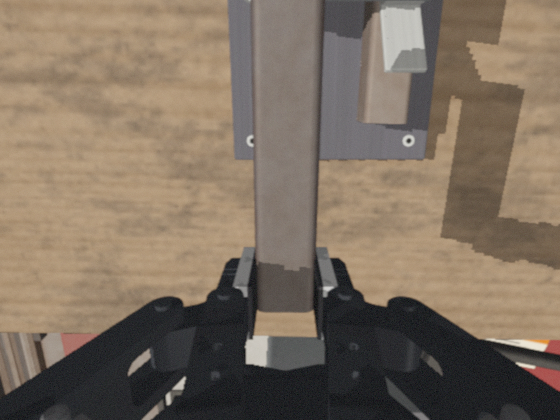

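The chock stays under the tongue by itself, at (388,70) px, and the long tube is lined up with the work lane. I'll descend in front of the foot.

Request:
jog_arm(deltas=[[0,0,0.04,-0.003],[0,0,0.04,0],[0,0,0.025,0],[0,0,0.011,0],[0,0,0,0],[0,0,0,0]])

```text
time: 13.45
position: [0.4197, 0.0955, 0.0199]
eef_rot: [-2.245, 2.197, -0.0]
contact_force: [0.5, -0.2, -1.9]
gripper_width: 0.0235
```

```bash
python3 - <<'E'
from h import *
st()
f=np.load("w5.npz");P=cloud(f["d"],f["K"],f["R"],f["o"]);q=P.reshape(-1,3)
c=q[(q[:,2]>.036)&(q[:,2]<.05)&(q[:,0]<.505)&(q[:,0]>.44)&(q[:,1]<.06)]
print("chock",len(c),np.percentile(c[:,0],[1,99]).round(4))
for x in(.482,.49,.498):
    w=c[abs(c[:,0]-x)<.003]; print(x,np.percentile(w[:,1],[2,98]).round(4),np.median(w[:,2]).round(4))
im,d,K,R,o=cam("wrist");P=cloud(d,K,R,o);q=P.reshape(-1,3)
h=q[(q[:,2]>.03)&(q[:,2]<.045)&(abs(q[:,1]-.097)<.025)&(q[:,0]<.56)]
for x in(.45,.47,.49,.51,.525):
    w=h[abs(h[:,0]-x)<.003]; print(x,np.percentile(w[:,1],[2,50,98]).round(4),np.median(w[:,2]).round(4)) if len(w) else 0
print("front",np.percentile(h[:,0],[98,99.5]).round(4))
E
```

```text
t 13.45 pos [0.4197 0.0955 0.0199] azx -88.75 tilt [ 0.001  0.    -1.   ] w 0.0235 F [ 0.52 -0.16 -1.86] T [ 0.    0.04 -0.  ] q7 -1.98
chock 1953 [0.478  0.5047]
0.482 [0.0147 0.0435] 0.0429
0.49 [0.0149 0.0434] 0.0428
0.498 [0.015  0.0434] 0.0428
0.45 [0.0848 0.0965 0.1084] 0.0407
0.47 [0.0851 0.0969 0.1086] 0.0413
0.49 [0.0854 0.0973 0.1092] 0.0419
0.51 [0.0858 0.0977 0.1094] 0.0424
0.525 [0.086  0.0965 0.11  ] 0.0427
front [0.5216 0.5228]
```

```bash
python3 - <<'E'
from h import *
for n in("side","scene","wrist"):
    im,d,K,R,o=cam(n);P=cloud(d,K,R,o);q=P.reshape(-1,3)
    for x in(.44,.46,.48,.50,.52,.53):
        w=q[(abs(q[:,0]-x)<.004)&(abs(q[:,1]-.0972)<.008)&(q[:,2]<.06)&(q[:,2]>.02)]
        b=q[(abs(q[:,0]-x)<.004)&(abs(q[:,1]-.125)<.006)&(q[:,2]<.03)&(q[:,2]>.0)]
        print(n,x,len(w),np.percentile(w[:,2],[20,50,80]).round(4) if len(w) else "","bed",np.median(b[:,2]).round(4) if len(b) else "")
    if n=="side":
        u,v=proj([.53,.09,.04],K,R,o);x,y=int(u),int(v);cv2.imwrite("pics/s6.png",cv2.resize(im[y-50:y+50,x-80:x+80],None,fx=5,fy=5,interpolation=2))
E
```

```text
side 0.44 16 [0.0407 0.0412 0.0416] bed 0.0016
side 0.46 7 [0.0402 0.0414 0.0419] bed 0.014
side 0.48 0  bed 0.0131
side 0.5 0  bed 0.013
side 0.52 11 [0.0427 0.0432 0.0437] bed 
side 0.53 14 [0.0431 0.0437 0.0443] bed 
scene 0.44 8 [0.0389 0.0402 0.0409] bed 0.001
scene 0.46 22 [0.0396 0.0408 0.0413] bed 0.0135
scene 0.48 23 [0.0396 0.0415 0.0427] bed 0.0123
scene 0.5 25 [0.0411 0.0422 0.0435] bed 0.0129
scene 0.52 25 [0.0413 0.0428 0.0439] bed 0.0121
scene 0.53 21 [0.0416 0.0428 0.044 ] bed 0.0113
wrist 0.44 770 [0.0404 0.0409 0.0414] bed 0.001
wrist 0.46 879 [0.041  0.0415 0.042 ] bed 0.0138
wrist 0.48 1028 [0.0416 0.0421 0.0426] bed 0.013
wrist 0.5 1213 [0.0422 0.0428 0.0433] bed 0.013
wrist 0.52 1330 [0.0427 0.0433 0.0439] bed 0.0129
wrist 0.53 0  bed 0.0128
```

View pics/s6.png

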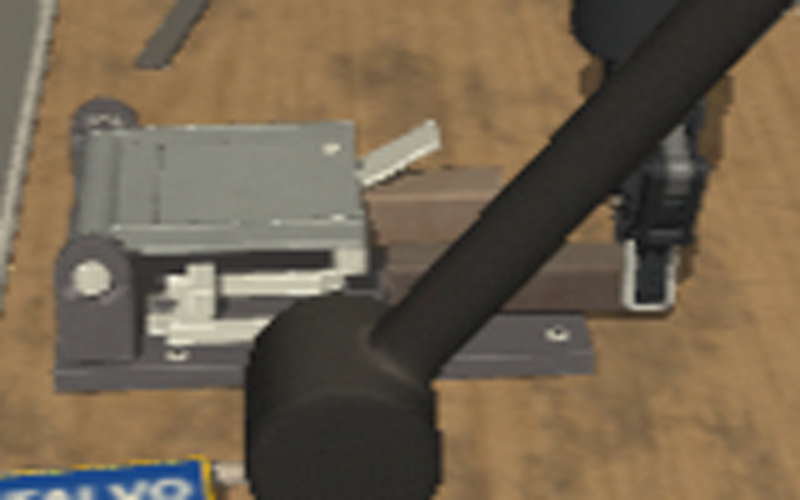

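All three cameras show the tube tilted about 1.8° nose-up in the grip. I'll lower it, let it settle flat on the bed, and grip it again.

Request:
jog_arm(deltas=[[0,0,0.001,0],[0,0,0.001,0],[0,0,0,0]])

```text
time: 13.95
position: [0.4192, 0.095, 0.0174]
eef_rot: [-2.246, 2.197, 0.0]
contact_force: [1.2, 0.2, -1.6]
gripper_width: 0.0238
```

Request:
jog_arm(deltas=[[0,0,0,0],[0,0,0,0],[0,0,0,0],[0,0,0,0]], hand=0.45)

```text
time: 14.35
position: [0.4194, 0.0952, 0.0176]
eef_rot: [-2.246, 2.196, -0.0]
contact_force: [0.5, 0.2, 0.8]
gripper_width: 0.0385
```

```bash
cat >> h.py <<'E'
def tube(xs,yc=.0972,z0=.03,z1=.06):
    im,d,K,R,o=cam("wrist");q=cloud(d,K,R,o).reshape(-1,3)
    for x in xs:
        w=q[(abs(q[:,0]-x)<.004)&(abs(q[:,1]-yc)<.022)&(q[:,2]<z1)&(q[:,2]>z0)]
        if len(w)>20: print("tube x",x,np.percentile(w[:,1],[2,98]).round(4),np.median(w[:,2]).round(4))
    return im
E
python3 - <<'E'
from h import *
st(); tube((.45,.47,.49,.51,.525))
E
```

```text
t 14.35 pos [0.4194 0.0952 0.0176] azx -88.71 tilt [ 0.  0. -1.] w 0.0385 F [0.5  0.16 0.8 ] T [ 0.02 -0.02 -0.01] q7 -1.99
tube x 0.45 [0.0843 0.1077] 0.0379
tube x 0.47 [0.0847 0.1083] 0.0378
tube x 0.49 [0.085  0.1087] 0.0378
tube x 0.51 [0.0855 0.1089] 0.0378
tube x 0.525 [0.0855 0.1091] 0.0378
```

Request:
jog_arm(deltas=[[0,0,0,0],[0,0,0,0],[0,0,0,0],[0,0,0,0],[0,0,0,0]], hand=0, squeeze=90)

```text
time: 14.9
position: [0.4193, 0.0951, 0.0178]
eef_rot: [-2.246, 2.196, -0.0]
contact_force: [-3.2, -0.1, 5.9]
gripper_width: 0.023
```

```bash
python3 - <<'E'
from h import *
st(); tube((.45,.47,.49,.51,.525))
E
```

```text
t 14.90 pos [0.4193 0.0951 0.0178] azx -88.72 tilt [ 0. -0. -1.] w 0.0230 F [-3.21 -0.13  5.91] T [-0.12  0.41 -0.06] q7 -1.99
tube x 0.45 [0.0843 0.108 ] 0.0378
tube x 0.47 [0.0847 0.1083] 0.0379
tube x 0.49 [0.0851 0.1086] 0.0379
tube x 0.51 [0.0855 0.1091] 0.0379
tube x 0.525 [0.0855 0.1094] 0.0378
```

Request:
jog_arm(deltas=[[0,0,-0.001,0],[0,-0.006,0,0],[0,-0.006,0,0],[0,-0.006,0,0],[0,-0.006,0,0],[0,-0.006,0,0],[0,-0.006,0,0],[0,0,0,0]])

```text
time: 15.75
position: [0.4562, 0.096, 0.0185]
eef_rot: [-2.245, 2.196, -0.0]
contact_force: [0.0, -0.4, -1.8]
gripper_width: 0.0227
```

```bash
python3 - <<'E'
from h import *
st(); tube((.47,.49,.51,.525,.54),.0978)
E
```

```text
t 15.75 pos [0.4562 0.096  0.0185] azx -88.73 tilt [ 0.001  0.    -1.   ] w 0.0227 F [ 0.03 -0.35 -1.81] T [-0.    0.14 -0.02] q7 -1.99
tube x 0.47 [0.0789 0.1145] 0.0391
tube x 0.49 [0.0853 0.1089] 0.0383
tube x 0.51 [0.0856 0.1092] 0.0383
tube x 0.525 [0.0859 0.1095] 0.0383
tube x 0.54 [0.0863 0.1098] 0.0382
```

Request:
jog_arm(deltas=[[0,-0.005,0,0],[0,-0.005,0,0],[0,-0.005,0,0],[0,-0.005,0,0],[0,0,0,0],[0,0,0,0]])

```text
time: 16.4
position: [0.4752, 0.0964, 0.0183]
eef_rot: [2.246, -2.196, -0.0]
contact_force: [0.7, 0.2, -1.8]
gripper_width: 0.0233
```

Request:
jog_arm(deltas=[[0,-0.001,0,0],[0,-0.001,0,0],[0,-0.001,0,0],[0,-0.001,0,0],[0,-0.001,0,0]])

```text
time: 16.9
position: [0.4803, 0.0964, 0.0185]
eef_rot: [-2.246, 2.196, -0.0]
contact_force: [-0.5, -0.1, -1.4]
gripper_width: 0.0231
```

```bash
python3 - <<'E'
from h import *
st()
# stop: from initial scene/side clouds + now
for f in("scene0.npz","side0.npz"):
    f=np.load(f);q=cloud(f["d"],f["K"],f["R"],f["o"]).reshape(-1,3)
    for x in np.arange(.59,.66,.006):
        w=q[(abs(q[:,0]-x)<.003)&(abs(q[:,1]-.1)<.012)&(q[:,2]<.06)]
        if len(w): print("%.3f %.4f %d"%(x,np.max(w[:,2]),len(w)),end="; ")
    print()
E
```

```text
t 16.90 pos [0.4803 0.0964 0.0185] azx -88.71 tilt [ 0.  0. -1.] w 0.0231 F [-0.55 -0.06 -1.42] T [ 0.01  0.09 -0.01] q7 -1.98
0.590 0.0554 37; 0.596 0.0552 36; 0.602 0.0590 32; 0.608 0.0562 32; 0.614 0.0562 48; 0.620 0.0575 26; 0.626 0.0576 22; 0.632 0.0591 28; 0.638 0.0599 32; 0.644 0.0599 15; 0.650 0.0600 23; 0.656 0.0600 24; 
0.590 0.0589 15; 0.596 0.0593 14; 0.602 0.0579 21; 0.608 0.0593 20; 0.614 0.0577 22; 0.620 0.0584 18; 0.626 0.0588 25; 0.632 0.0585 17; 0.638 0.0592 25; 0.644 0.0599 15; 0.650 0.0162 15;
```

Request:
jog_arm(deltas=[[0,-0.001,0,0],[0,-0.001,0,0],[0,-0.001,0,0],[0,-0.001,0,0]])

```text
time: 17.3
position: [0.4843, 0.0966, 0.0184]
eef_rot: [-2.246, 2.196, 0.0]
contact_force: [-0.3, -0.3, -3.0]
gripper_width: 0.0224
```

Request:
jog_arm(deltas=[[0,-0.001,0,0],[0,-0.001,0,0],[0,-0.001,0,0]])

```text
time: 17.6
position: [0.4873, 0.0966, 0.0184]
eef_rot: [-2.246, 2.196, 0.0]
contact_force: [-0.5, -0.5, -2.3]
gripper_width: 0.0232
```

Request:
jog_arm(deltas=[[0,-0.001,0,0],[0,-0.001,0,0],[0,-0.001,0,0]])

```text
time: 17.9
position: [0.4903, 0.0967, 0.0184]
eef_rot: [-2.246, 2.196, 0.0]
contact_force: [-0.2, 0.6, -2.1]
gripper_width: 0.023
```

Request:
jog_arm(deltas=[[0,-0.001,0,0],[0,-0.001,0,0],[0,-0.001,0,0]])

```text
time: 18.2
position: [0.4933, 0.0968, 0.0184]
eef_rot: [-2.246, 2.196, 0.0]
contact_force: [-0.1, 0.8, -2.0]
gripper_width: 0.0232
```

Request:
jog_arm(deltas=[[0,-0.001,0,0],[0,-0.001,0,0],[0,-0.001,0,0]])

```text
time: 18.5
position: [0.4963, 0.0969, 0.0184]
eef_rot: [-2.246, 2.196, 0.0]
contact_force: [0.1, -0.6, -1.4]
gripper_width: 0.0231
```

Request:
jog_arm(deltas=[[0,-0.001,0,0],[0,-0.001,0,0]])

```text
time: 18.7
position: [0.4971, 0.0968, 0.0181]
eef_rot: [2.245, -2.195, -0.002]
contact_force: [-7.0, 1.1, 0.7]
gripper_width: 0.023
```

The tube meets the stop at -7 N in x, where free sliding read about 0. I'll lower it the last bit, check it still presses, and release.

Request:
jog_arm(deltas=[[0,0,0.0006,0],[0,0,0,0],[0,0,0,0]])

```text
time: 19.0
position: [0.4971, 0.0968, 0.0179]
eef_rot: [2.245, -2.195, -0.002]
contact_force: [-6.7, -1.5, 5.0]
gripper_width: 0.0232
```

Request:
jog_arm(deltas=[[0,0,0,0],[0,0,0,0],[0,0,0,0],[0,0,0,0]], hand=0.5)

```text
time: 19.4
position: [0.4986, 0.0969, 0.018]
eef_rot: [-2.246, 2.196, -0.001]
contact_force: [0.3, -0.2, -0.0]
gripper_width: 0.0426
```

```bash
python3 - <<'E'
from h import *
st(); tube((.51,.525,.54,.55),.0978)
E
```

```text
t 19.40 pos [0.4986 0.0969 0.018 ] azx -88.72 tilt [ 0.001  0.    -1.   ] w 0.0426 F [ 0.29 -0.2  -0.01] T [-0.04 -0.01  0.04] q7 -1.98
tube x 0.51 [0.076  0.1196] 0.0381
tube x 0.525 [0.086  0.1095] 0.0378
tube x 0.54 [0.0863 0.1098] 0.0378
tube x 0.55 [0.0764 0.1077] 0.0595
```

Request:
jog_arm(deltas=[[0,0.015,0,0],[0,0.015,0,0],[0,0,-0.04,0],[0,0,-0.05,0],[0.034,-0.0025,0,0],[0.034,-0.0025,0,0],[0,0,0,0],[0,0,0,0]], hand=0.7)

```text
time: 20.25
position: [0.4748, 0.0276, 0.1079]
eef_rot: [-2.244, 2.199, -0.0]
contact_force: [1.0, 0.0, 0.8]
gripper_width: 0.0599
```

```bash
python3 - <<'E'
from h import *
st(); tube((.48,.485,.49,.495,.50),.029,.036,.048); togo([.476,.029,.017],-88.8)
E
```

```text
t 20.25 pos [0.4748 0.0276 0.1079] azx -88.84 tilt [ 0.  0. -1.] w 0.0599 F [0.97 0.02 0.81] T [ 0.1  -0.01  0.01] q7 -1.76
tube x 0.48 [0.0139 0.0425] 0.0429
tube x 0.485 [0.0144 0.0428] 0.0429
tube x 0.49 [0.0145 0.0427] 0.0429
tube x 0.495 [0.0142 0.0426] 0.0429
tube x 0.5 [0.014  0.0428] 0.0429
t 20.30 pos [0.4747 0.0287 0.1078] azx -88.72 tilt [ 0.  0. -1.] w 0.0594 F [0.53 0.38 1.38] T [ 0.01  0.01 -0.01] q7 -1.76
shift [-0.0002 -0.0013  0.0908] turn 0.0013
```

Request:
jog_arm(deltas=[[0,0,0.04,0],[0,0,0.03,0],[0,0,0.0195,0],[0,0,0,0],[0,-0.007,0,0],[0,-0.007,0,0],[0,0,0,0],[0,0,0,0]])

```text
time: 21.1
position: [0.4897, 0.0288, 0.0192]
eef_rot: [-2.245, 2.196, -0.002]
contact_force: [0.7, -0.2, 0.8]
gripper_width: 0.0598
```

Request:
jog_arm(deltas=[[0,0,0,0],[0,0,0,0],[0,0,0,0],[0,0,0,0],[0,0,0,0],[0,0,0,0]], hand=0, squeeze=100)

```text
time: 21.7
position: [0.4887, 0.0283, 0.019]
eef_rot: [2.245, -2.197, 0.001]
contact_force: [-2.4, -0.8, 8.2]
gripper_width: 0.0282
```

```bash
python3 -c "
from h import *
st()"
```

```text
t 21.70 pos [0.4887 0.0283 0.019 ] azx -88.76 tilt [ 0. -0. -1.] w 0.0282 F [-2.38 -0.84  8.22] T [-0.21  0.6  -0.22] q7 -1.83
```

Request:
jog_arm(deltas=[[0,0,-0.001,0],[0,0.003,-0.0005,0],[0,0.005,0,0],[0,0.005,0,0],[0,0.005,0,0],[0,0.005,0,0],[0,0.005,0,0],[0,0.005,0,0]])

```text
time: 22.5
position: [0.4551, 0.0279, 0.0199]
eef_rot: [2.246, -2.196, -0.0]
contact_force: [0.4, 0.1, -1.2]
gripper_width: 0.0278
```

```bash
python3 -c "
from h import *
st()"
```

```text
t 22.50 pos [0.4551 0.0279 0.0199] azx -88.71 tilt [-0. -0. -1.] w 0.0278 F [ 0.36  0.11 -1.25] T [-0.02  0.06 -0.03] q7 -1.82
```

Request:
jog_arm(deltas=[[0,0.007,0,0],[0,0.007,0,0],[0,0.007,0,0],[0,0.007,0,0],[0,0,0,0],[0.025,0,0,0],[0.04,0,-0.01,0],[0.04,0,-0.03,0]])

```text
time: 23.3
position: [0.4282, -0.0781, 0.0584]
eef_rot: [2.247, -2.193, -0.007]
contact_force: [0.9, -0.4, -2.7]
gripper_width: 0.0281
```

Request:
jog_arm(deltas=[[0.04,0,0,0],[0.04,-0.02,0,0],[0,0,0.02,0],[0,0,0.02,0],[0,0,0.01,0],[0,0,0.003,0],[0,0,0,0],[0,0,0,0]])

```text
time: 24.1
position: [0.4524, -0.157, 0.0073]
eef_rot: [-2.247, 2.195, -0.001]
contact_force: [0.2, 0.5, -2.8]
gripper_width: 0.028
```

```bash
python3 - <<'E'
from h import *
s,M=st(); tube((.47,.49,.51),s["position"][1],.015,.06)
E
```

```text
t 24.10 pos [ 0.4524 -0.157   0.0073] azx -88.68 tilt [ 0.001 -0.    -1.   ] w 0.0280 F [ 0.21  0.54 -2.82] T [-0.02  0.09 -0.04] q7 -1.40
tube x 0.47 [-0.178  -0.1425] 0.0312
tube x 0.49 [-0.1704 -0.1422] 0.0312
tube x 0.51 [-0.1702 -0.142 ] 0.0311
```

Request:
jog_arm(deltas=[[0,0,0.001,0],[0,0,0,0]])

```text
time: 24.35
position: [0.4524, -0.1571, 0.007]
eef_rot: [-2.247, 2.196, -0.001]
contact_force: [-4.7, 1.4, 11.7]
gripper_width: 0.0282
```

Request:
jog_arm(deltas=[[0,0,0,0],[0,0,0,0],[0,0,0,0],[0,0,0,0]], hand=0.8)

```text
time: 24.75
position: [0.452, -0.1572, 0.0058]
eef_rot: [-2.246, 2.196, -0.0]
contact_force: [0.5, -0.9, 0.2]
gripper_width: 0.0683
```

Request:
jog_arm(deltas=[[0,0,-0.04,0],[0,0,-0.05,0],[0,0,-0.05,0],[-0.05,0,0,0],[-0.05,0,0,0],[-0.05,0,0,0],[-0.04,0,0,0],[0,0,0,0]])

```text
time: 25.55
position: [0.4472, 0.039, 0.1463]
eef_rot: [-2.255, 2.185, 0.001]
contact_force: [0.3, 1.2, 0.7]
gripper_width: 0.0682
```

```bash
python3 - <<'E'
from h import *
s,M=st(); im=tube((.49,.5,.51,.52,.53,.54),.0975,.03,.06); cv2.imwrite("pics/w7.png",im)
im,d,K,R,o=cam("wrist");P=cloud(d,K,R,o);q=P.reshape(-1,3)
t=q[(q[:,2]>.034)&(q[:,2]<.045)&(abs(q[:,1]-.0975)<.008)&(q[:,0]<.55)]
print("tube rear x",np.percentile(t[:,0],[.5,2]).round(4))
E
```

```text
t 25.55 pos [0.4472 0.039  0.1463] azx -88.18 tilt [ 0.001  0.002 -1.   ] w 0.0682 F [0.32 1.18 0.75] T [0.   0.   0.02] q7 -1.74
tube x 0.49 [0.0849 0.1085] 0.0378
tube x 0.5 [0.085  0.1088] 0.0379
tube x 0.51 [0.0853 0.1089] 0.0379
tube x 0.52 [0.0854 0.1092] 0.0378
tube x 0.53 [0.0856 0.1094] 0.0379
tube x 0.54 [0.0858 0.1096] 0.0378
tube rear x [0.4845 0.4855]
```

View pics/w7.png

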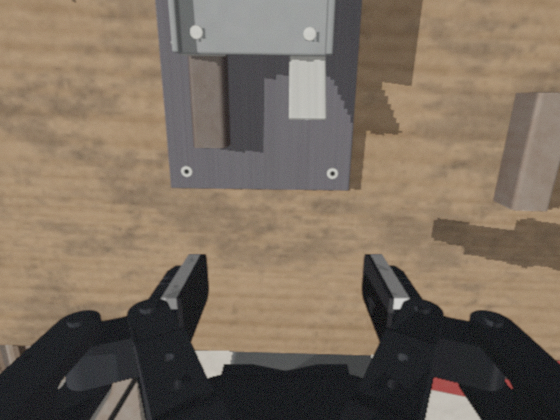

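The arm alone now clamps the tube, at (210,100) px, flat and square, and the chock lies clear on the right. I'll check that it is home with a light nudge on its rear end with shut fingers.

Request:
jog_arm(deltas=[[-0.03,0,0,-0.01],[-0.0255,0,0,0],[0,0,0,0],[0,0,0,0],[0,0,0,0]], hand=0, squeeze=20)

```text
time: 26.15
position: [0.4464, 0.0862, 0.1456]
eef_rot: [2.254, -2.188, 0.0]
contact_force: [-0.5, -0.3, -0.6]
gripper_width: -0.0002
```

```bash
python3 - <<'E'
from h import *
togo([.458,.0963,.023],-89)
E
```

```text
t 26.15 pos [0.4464 0.0862 0.1456] azx -88.30 tilt [-0.    -0.001 -1.   ] w -0.0002 F [-0.46 -0.28 -0.62] T [-0.   -0.    0.01] q7 -1.86
shift [-0.0098 -0.012   0.1226] turn 0.0122
```

Request:
jog_arm(deltas=[[-0.0098,-0.008,0.03,0.012],[0,0,0.04,0],[0,0,0.035,0],[0,0,0.0176,0],[0,0,0,0],[0,0,0,0]])

```text
time: 26.75
position: [0.4541, 0.0973, 0.0236]
eef_rot: [2.242, -2.2, -0.0]
contact_force: [-0.4, -0.2, 0.3]
gripper_width: -0.0001
```

Request:
jog_arm(deltas=[[0,-0.004,0,0],[0,-0.004,0,0],[0,-0.002,0,0],[0,-0.001,0,0],[0,0,0,0]])

```text
time: 27.25
position: [0.4651, 0.0985, 0.0235]
eef_rot: [-2.244, 2.198, -0.0]
contact_force: [-0.5, -0.2, 0.2]
gripper_width: 0.0002
```

```bash
python3 -c "
from h import *
st()"
```

```text
t 27.25 pos [0.4651 0.0985 0.0235] azx -88.83 tilt [ 0.  0. -1.] w 0.0002 F [-0.46 -0.2   0.16] T [0.   0.   0.01] q7 -2.01
```

Request:
jog_arm(deltas=[[0.002,-0.002,0,0],[0,-0.002,0,0],[0,-0.001,0,0],[0,-0.001,0,0],[0,0,0,0]])

```text
time: 27.75
position: [0.4709, 0.0966, 0.0232]
eef_rot: [-2.244, 2.199, 0.0]
contact_force: [-0.2, 0.9, -0.0]
gripper_width: -0.0
```

Request:
jog_arm(deltas=[[0,-0.001,0,0],[0,-0.001,0,0]])

```text
time: 27.95
position: [0.4729, 0.0967, 0.0232]
eef_rot: [-2.244, 2.198, 0.0]
contact_force: [0.2, -0.2, -0.1]
gripper_width: -0.0003
```

Request:
jog_arm(deltas=[[0,-0.001,0,0],[0,-0.001,0,0]])

```text
time: 28.15
position: [0.4735, 0.0967, 0.023]
eef_rot: [2.243, -2.197, -0.002]
contact_force: [-9.1, -0.1, 6.9]
gripper_width: 0.0001
```

The fingers met the tube at x = 0.4735 as predicted. The force rose to 9 N with almost no movement, so the tube is home. I'll retreat.

Request:
jog_arm(deltas=[[0,0.004,0,0],[0,0.012,0,0],[0,0.01,0,0],[0,0,-0.04,0],[0,0,-0.05,0],[0,0,-0.04,0],[0,0,0,0],[0,0,0,0]])

```text
time: 28.95
position: [0.4488, 0.0961, 0.154]
eef_rot: [-2.243, 2.198, -0.003]
contact_force: [0.3, -0.6, -0.6]
gripper_width: 0.0003
```

```bash
python3 - <<'E'
from h import *
s,M=st(); im=tube((.49,.5,.51,.52,.53,.54),.0975,.03,.06)
im,d,K,R,o=cam("wrist");P=cloud(d,K,R,o);q=P.reshape(-1,3)
t=q[(q[:,2]>.034)&(q[:,2]<.045)&(abs(q[:,1]-.0975)<.008)&(q[:,0]<.55)]
print("tube rear x",np.percentile(t[:,0],[.5,2]).round(4))
im,d,K,R,o=cam("side");u,v=proj([.55,.0,.04],K,R,o);x,y=int(u),int(v);cv2.imwrite("pics/s8.png",cv2.resize(im[y-75:y+75,x-100:x+100],None,fx=4,fy=4,interpolation=2))
E
```

```text
t 28.95 pos [0.4488 0.0961 0.154 ] azx -88.83 tilt [ 0.003 -0.001 -1.   ] w 0.0003 F [ 0.31 -0.57 -0.55] T [ 0.    0.07 -0.05] q7 -1.89
tube x 0.49 [0.0857 0.1092] 0.0378
tube x 0.5 [0.0851 0.1093] 0.0378
tube x 0.51 [0.0855 0.1094] 0.0379
tube x 0.52 [0.0859 0.1102] 0.0379
tube x 0.53 [0.0863 0.1103] 0.0378
tube x 0.54 [0.0866 0.1103] 0.0378
tube rear x [0.4852 0.4861]
```

View pics/s8.png

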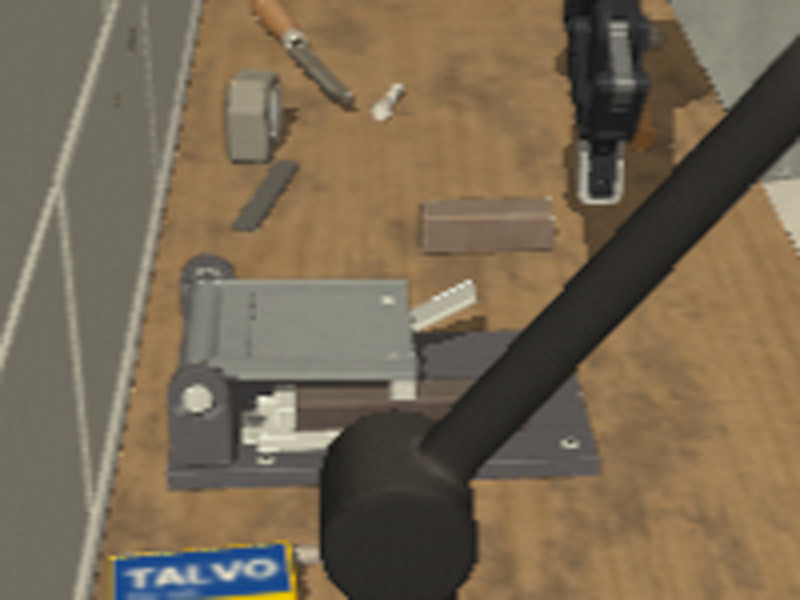

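The tube's front end is against the stop at (290,410) px, the foot rests on the tube, and the chock lies clear on the bench at (487,225) px. Handing in.

```bash
python3 -c "
from h import *
print(robot.hand_in())"
```

```text
the job is handed in; nothing more can be done
None
```

The long tube is clamped in the jig by the arm alone, home against the end stop, and the chock lies on the bench clear of the jig. I handed the job in at about 29 s of the 72 s.

- **What I did:**
  - I pushed the chock under the tongue and left it holding the arm open by itself.
  - I slid the long tube between the guides until it pressed on the stop at about 7 N, against about 0 N while sliding.
  - I drew the chock out, laid it on the bench, and did not touch the tools.
- **One thing mended:** the long tube had tilted about 1.8° nose-up in the grip before it went under the foot. I set it down flat on the bed and gripped it again.
- **Last checks:**
  - A light nudge on the tube's rear end rose to about 9 N with almost no movement, so it is home.
  - The tube is level to 0.1 mm and in line with the lane to about 1°.
  - Wrist-camera readings put its rear end at x = 0.4845 m before the nudge and 0.4852 m after. That 0.7 mm difference is within the camera's accuracy.
  - The side view showed the foot on the tube, the chock clear of the jig, and the gripper touching nothing.
- **Not checked:** the scene camera's view of the jig was blocked when I tried it, so I relied on the wrist and side cameras.

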